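# Load the sloping filter tube with two cartridges

### The job

Load the sloping filter tube on the blue stand: slide the orange cartridge in first so that it goes right inside, then put the blue cartridge in behind it and press it straight in until the piston at the bottom of the tube is fully home. About half of the blue cartridge stays out of the tube at the end. Let go of it, and leave the grey cartridge, the brown bottle and the glass flask where they stand.

Things in the scene. Friction and masses are not known exactly. Their poses are not given: they have to be found in the camera images.
- mouth (a point): Centre of the open upper end (mouth) of the sloping aluminium tube, about 200 mm above the bench. z is the tube's axis, pointing out of the tube, leaning 32 degrees from vertical roughly towards the robot (up to 0.25 rad aside); y is level. Outside diameter 53 mm, length 165 mm; blind bore 37.7 mm wide (12 flat sides), edge sharp and unchamfered.
- piston (a joint): Travel (m) of the piston that closes the bore: its face lies 100 mm + this value below the mouth. 0 to 0.012 at the start; 0.035 fully home, against a stop: then the blue cartridge's centre is level with the mouth. Friction holds it: about 7 N moves it, no spring back. A rod with a red ball comes out of the tube's lower end as it goes down.
- stand: Blue stand, fixed: base plate 220 x 140 x 16 mm, post 180 mm high behind the tube (the side away from the robot). Origin on the bench under the plate, 20 mm nearer the robot than the plate's centre; the mouth lies 45 mm from it towards its front (-x) and 200 mm up.
- orange_cartridge_mid (a point): Centre of the orange cartridge: plain cylinder 36 mm in diameter, 90 mm long, two thin white bands, about 0.14 kg. z is its long axis. It stands upright on a 4 mm white mat (centre 49 mm above the bench), 80 mm or more from the other cartridges, centre to centre. Let go with its lower half in the bore, it slides down on to the piston by its own weight.
- blue_cartridge_mid (a point): Centre of the blue cartridge, same shape, size and stand as the orange one; goes in second.
- grey_cartridge_mid (a point): Centre of the grey (used) cartridge, same shape, standing on the same mat. Not to be moved.
- amber_bottle: Brown bottle with a red cap, 68 mm in diameter, 150 mm high, at the left side of the bench; origin at the centre of its underside. Not to be moved.
- flask: Conical glass flask, 104 mm wide, 130 mm high, at the right side; origin at the centre of its underside. Not to be moved.
Mind the look-alikes: they are no part of the job. Several things look just like the part that bears orange_cartridge_mid: the one meant starts farthest to the robot's right.

How it is judged:
By the outcome, as a careful person would: the job done as asked, in the order asked, and still so for the second after the job is handed in, with the robot touching nothing.
It also fails if it takes over 72 s, if anything falls off the work surface, if the arm or the gripper's body presses on something with over 40 N, if the wrist force passes 120 N, or if a joint passes its speed limit or range.

### The arm

A 6-joint arm with a two-finger parallel gripper is mounted at the origin on the work surface. World frame = base frame: x ahead of the robot, y to its left, z up, the work surface at z = 0. Lengths are in m, angles in rad, forces in N, time in s.
With the tool pointing down it reaches from about 0.275 to 0.875 m from the base axis. Payload 12.5 kg.
Tool frame: the origin (TCP) lies on the centre line of the jaws, within the pads' length; the fingertips stand r.finger_overhang ahead of it and the grasp point (between the pads) lies 3 mm ahead of it (r.finger_overhang is the distance from the TCP to the fingertips, in m); z points along the fingers, y is the line along which they close (so a half turn about z gives the same grasp; the last joint's range is limited). The gripper opens to 85 mm and grips with 20 to 120 N. Pads are 22 mm wide; open, the fingers measure 114 mm over their backs; the gripper's body (76 mm by 85 mm) begins 54 mm behind the grasp point. The pads swing forward as they close: fully open they stand 13 mm farther back than shut.
Start: joints at [-1.407, 0.351, 1.652, -0, 1.139, -0.085], TCP at [0.135, -0.533, 0.253] pointing down, gripper open.
Joint ranges: [-2.75, 2.75], [-0.79, 2.1], [0.01, 2.65], [-1.57, 4.71], [0.07, 3.14], [-2.87, 2.87]. Speed limits (rad/s): [2.22, 2.22, 2.79, 3.14, 3.14, 3.14].

### API

Orientations are given as a unit quaternion [x, y, z, w].
In Python, from cell import r, optics gives the robot as it stands. The module is installed in compiled form; this text tells all that it offers. Calls block until the motion is done:
- r.move_to(position, orientation): joint-space move of the TCP to a pose.
- r.move_linear(position, rot=None, vel=0.15): straight line of the TCP; rot=None keeps the orientation; vel is the mean speed in m/s.
- r.set_joints(angles): joint-space move.
- r.set_gripper(opening, squeeze=None): opening from 0.0 (shut) to 1.0 (fully open); squeeze is the grip in N (None keeps the last); returns when the fingers have stopped.
- r.sleep(seconds).
- r.inverse_kinematics(position, orientation): joint angles nearest the present ones, or None.
- optics.get_image(name): name is "scene" or "top" or "wrist"; returns a dict with "pixels" (384x512x3 uint8, red, green, blue), "depth" (384x512 float32, m along the optical axis (not along the pixel's ray), 0 where there is no reading), "fx", "fy", "cx", "cy" (pixels), "D" ([k1, k2, p1, p2, k3] as OpenCV has them; the pictures are not rectified), "camera_from_world" (4x4, takes a point from world to camera coordinates); the wrist camera has in their place "mount" (4x4, takes a point from camera to tool coordinates, whose origin is the TCP and whose axes are the flange's). Camera axes: x right, y down, z forward; pixel columns grow to the right and rows downward; lengths in m; the calibration is good to about 2 mm. A picture is of the moment at which its call begins: read the wrist's pose just before it.
A pose or a line that the arm cannot do raises r.PlanningError and nothing moves.
- r.hand_in(): hands the job in; it is judged then, once.
Readings, each from a call of its own:
- r.current_t(): time.
- r.current_q(): joint angles.
- r.current_qvel(): joint speeds.
- r.current_effort(): joint torques, N m.
- r.current_tool_pos(): TCP position.
- r.current_ee_rot(): TCP orientation.
- r.current_contact_force(): force on the tool from outside, world axes, zero at the start.
- r.current_torque(): the same for the moment, N m.
- r.current_opening(): opening from 0.0 (shut) to 1.0 (fully open).
- r.current_finger_force(): force on a finger pad.
Only numpy, scipy, OpenCV 4.12 (cv2) and the standard library are available. Lean on these libraries where they do the work, as an engineer would, in place of code of your own. Each camera call takes 0.05 s, during which the arm holds its last target. There are 200 camera calls.

## Working session

There is one attempt and no reset: what is moved stays moved. The work goes in short steps, each a Python script; the robot and the scene stay as the last script left them, time stands still between calls to the robot, and variables do not carry over. Pictures are saved under pics/ and viewed, at most 10 in all, crops included, and the job is handed in when it is done.

```bash
mkdir -p pics; cat > h.py <<'E'
import numpy as np, cv2, pickle
from scipy.spatial.transform import Rotation as R
from cell import r, optics
def snap(name,fn):
    im=optics.get_image(name); pickle.dump(im,open(f'pics/{fn}.pkl','wb'))
    cv2.imwrite(f'pics/{fn}.png',im['pixels'][:,:,::-1]); return im
def world(im,T_wc=None):
    "per-pixel world points"
    h,w=im['depth'].shape
    u,v=np.meshgrid(np.arange(w),np.arange(h))
    K=np.array([[im['fx'],0,im['cx']],[0,im['fy'],im['cy']],[0,0,1]])
    p=cv2.undistortPoints(np.stack([u,v],-1).reshape(-1,1,2).astype(np.float64),K,np.array(im['D'],float)).reshape(h,w,2)
    d=im['depth'][...,None].astype(float)
    P=np.concatenate([p*d,d],-1)
    T=np.linalg.inv(np.array(im['camera_from_world'])) if T_wc is None else T_wc
    return P@T[:3,:3].T+T[:3,3]
E
python3 - <<'E'
from h import *
a=snap('scene','s0');b=snap('top','t0')
cv2.imwrite('pics/both.png',cv2.resize(np.vstack([a['pixels'],b['pixels']])[:,:,::-1],None,fx=.78,fy=.78))
print(r.finger_overhang,r.current_t(),r.current_ee_rot())
E
```

```text
0.022 0.1 [ 9.92273189e-01  1.24071274e-01  4.10482950e-07 -4.87717226e-04]
```

View pics/both.png

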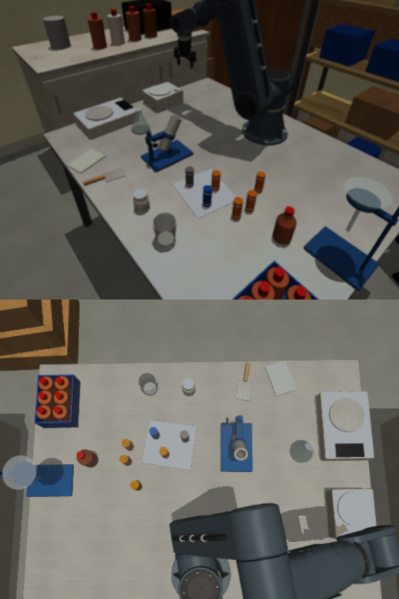

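The top view (lower half of the picture) shows four orange cylinders at about (126,443), (124,460), (136,485) and (164,452). The last is on the white mat and farthest to the robot's right (image right), so it is the one meant. Blue is at (154,433), grey at (184,436), and the tube on its stand at (238,452). Next I'll measure them and check in an enlarged crop.

```bash
cat > m.py <<'E'
from h import *
def ld(n): return pickle.load(open(f'pics/{n}.pkl','rb'))
t=ld('t0');s=ld('s0')
for nm,im in(('top',t),('scene',s)):
    W=world(im);hsv=cv2.cvtColor(im['pixels'],cv2.COLOR_RGB2HSV);H,S,V=[hsv[...,i].astype(int) for i in range(3)]
    z=W[...,2]
    print(nm,'cam',np.linalg.inv(im['camera_from_world'])[:3,3],'fx',im['fx'])
    on=(z>.03)&(z<.3)&(W[...,0]>.2)&(W[...,0]<.9)&(abs(W[...,1])<.75)
    for c,m in (('all',on),):
        n,l,st,ce=cv2.connectedComponentsWithStats(m.astype(np.uint8))
        for i in range(1,n):
            if st[i,4]<25: continue
            q=W[l==i]; top=q[:,2]>np.percentile(q[:,2],97)-.006
            hi=q[top]
            px=np.median(im['pixels'][l==i],0)
            print(ce[i].round(),st[i,4],'rgb',px,'topz %.3f'%np.median(hi[:,2]),'topmid',((hi[:,:2].min(0)+hi[:,:2].max(0))/2).round(4),'mean',hi[:,:2].mean(0).round(4),'ext',np.ptp(hi[:,:2],axis=0).round(3))
c=t['pixels'][150:260,150:350,::-1]
c2=s['pixels'][140:290,160:360,::-1]
cv2.imwrite('pics/c1.png',np.vstack([cv2.resize(c,(520,286),interpolation=2),cv2.resize(c2,(416,312),interpolation=2)[:, :416] if 0 else cv2.copyMakeBorder(cv2.resize(c2,(416,312),interpolation=2),0,0,0,104,0)]))
E
python3 m.py
```

```text
top cam [ 0.23900053 -0.01385536  1.56979992] fx 457.8063056887852
[189. 105.] 408 rgb [104.  103.   97.5] topz 0.103 topmid [0.817  0.2205] mean [0.8209 0.2192] ext [0.08  0.079]
[ 72. 129.] 3402 rgb [71. 42. 44.] topz 0.137 topmid [0.75  0.628] mean [0.7478 0.6263] ext [0.158 0.102]
[242. 111.] 290 rgb [158.  161.5 162.5] topz 0.088 topmid [0.8057 0.0414] mean [0.8063 0.0416] ext [0.05  0.051]
[442. 161.] 5755 rgb [159. 158. 149.] topz 0.080 topmid [ 0.6163 -0.6387] mean [ 0.6422 -0.6411] ext [0.288 0.193]
[306. 179.] 802 rgb [ 82.5  88.  101. ] topz 0.209 topmid [ 0.4892 -0.1651] mean [ 0.4898 -0.1653] ext [0.026 0.048]
[198. 170.] 142 rgb [ 60.  92. 153.] topz 0.097 topmid [0.5952 0.1915] mean [0.5935 0.1916] ext [0.034 0.03 ]
[237. 174.] 136 rgb [125. 119. 115.] topz 0.097 topmid [0.5798 0.0606] mean [0.5787 0.0613] ext [0.034 0.033]
[163. 185.] 144 rgb [162.5 111.5  44. ] topz 0.092 topmid [0.5467 0.3079] mean [0.5472 0.3073] ext [0.034 0.035]
[388. 192.] 567 rgb [101. 107. 100.] topz 0.132 topmid [ 0.5138 -0.4538] mean [ 0.5138 -0.4525] ext [0.036 0.037]
[210. 195.] 127 rgb [1
[... 1855 characters left out ...]
d [0.809  0.0463] mean [0.8098 0.0475] ext [0.052 0.053]
[321. 254.] 247 rgb [75. 46. 14.] topz 0.090 topmid [0.4807 0.3183] mean [0.4821 0.319 ] ext [0.037 0.036]
[477. 286.] 1283 rgb [17. 28. 42.] topz 0.294 topmid [0.4303 0.6728] mean [0.4343 0.6804] ext [0.058 0.123]
[304. 263.] 257 rgb [77. 50. 14.] topz 0.089 topmid [0.5489 0.3101] mean [0.5503 0.3108] ext [0.037 0.036]
[365. 287.] 906 rgb [64. 24. 14.] topz 0.149 topmid [0.4904 0.483 ] mean [0.4924 0.4833] ext [0.036 0.031]
[211. 290.] 924 rgb [83. 81. 76.] topz 0.099 topmid [0.8194 0.2246] mean [0.8199 0.2256] ext [0.081 0.083]
[352. 366.] 2738 rgb [86. 28. 31.] topz 0.135 topmid [0.7454 0.629 ] mean [0.717  0.6168] ext [0.148 0.098]
```

View pics/c1.png

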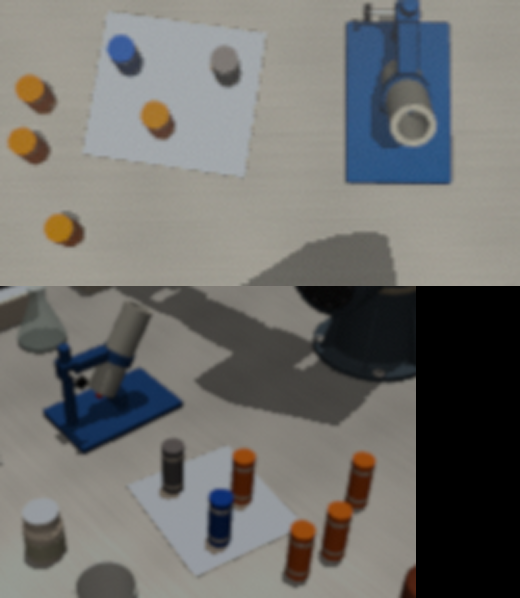

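The crop confirms it: one orange cartridge stands on the mat, at crop (155,117), with blue at (122,50) and grey at (225,65). The other three orange ones stand off the mat to the left. Positions agree between the two cameras within 4 mm, and the tops are about 94 mm high, as they should be. Next is a rough tube fit, then a look along its axis with the wrist camera.

```bash
cat > fit.py <<'E'
from h import *
from scipy.optimize import least_squares
def ax(a): return np.array([-np.sin(np.radians(32))*np.cos(a),-np.sin(np.radians(32))*np.sin(a),np.cos(np.radians(32))])
def cyl(P,a0=0,c0=(.48,-.165)):
    def f(p):
        d=P-np.array([p[0],p[1],.2]);z=ax(p[2]);d=d-np.outer(d@z,z)
        return np.linalg.norm(d,axis=1)-.0265
    s=least_squares(f,[*c0,a0],loss='soft_l1',f_scale=.001); return s.x,np.median(abs(f(s.x)))
def toolR(z,yaw):
    "tool pose with z axis along -z (tube axis out) ; yaw about it, y level at yaw=0"
    zt=-z; y=np.cross([0,0,1.],z); y/=np.linalg.norm(y); x=np.cross(y,zt)
    return R.from_matrix(np.c_[x,y,zt])*R.from_euler('z',yaw)
def wristT(im,pos,q):
    T=np.eye(4);T[:3,:3]=R.from_quat(q).as_matrix();T[:3,3]=pos
    return T@np.array(im['mount'])
E
python3 - <<'E'
from fit import *
for n in('t0','s0'):
    im=pickle.load(open(f'pics/{n}.pkl','rb'));W=world(im).reshape(-1,3)
    hsv=cv2.cvtColor(im['pixels'],cv2.COLOR_RGB2HSV).reshape(-1,3)
    z0=ax(0);d=W-np.array([.485,-.165,.2]);t=d@z0;rad=np.linalg.norm(d-np.outer(t,z0),axis=1)
    m=(t<-.008)&(t>-.13)&(rad<.036)&(rad>.016)&(hsv[:,1]<90)
    print(n,m.sum(),cyl(W[m]))
a=0.0
im=optics.get_image('wrist');print(np.array(im['mount']).round(3),im['fx'])
for yaw in np.arange(-4,5)*np.pi/4:
    q=toolR(ax(0),yaw).as_quat()
    print(round(yaw,2),[None if j is None else np.round(j,2) for j in [r.inverse_kinematics(np.array([.485,-.165,.2])+d*ax(0),q) for d in(.2,.03)]], R.from_quat(q).as_matrix()[:,0].round(2))
E
```

```text
t0 232 (array([ 0.4764137 , -0.16581845, -0.01155175]), np.float64(0.002683079424347293))
s0 374 (array([ 0.47465123, -0.16487688, -0.02165076]), np.float64(0.0012236856276254503))
[[ 0.001 -0.958 -0.286  0.074]
 [ 1.     0.001  0.001  0.   ]
 [-0.    -0.286  0.958 -0.12 ]
 [ 0.     0.     0.     1.   ]] 281.88728193048416
-3.14 [array([-0.74, -0.24,  2.08,  0.46,  0.92, -2.52]), array([-0.57,  0.13,  2.13,  0.66,  0.49, -2.68])] [-0.85  0.   -0.53]
-2.36 [array([-0.74, -0.24,  2.08,  0.46,  0.92, -1.74]), array([-0.57,  0.13,  2.13,  0.66,  0.49, -1.89])] [-0.6   0.71 -0.37]
-1.57 [array([-0.74, -0.24,  2.08,  0.46,  0.92, -0.95]), array([-0.57,  0.13,  2.13,  0.66,  0.49, -1.1 ])] [0. 1. 0.]
-0.79 [array([-0.74, -0.24,  2.08,  0.46,  0.92, -0.17]), array([-0.57,  0.13,  2.13,  0.66,  0.49, -0.32])] [0.6  0.71 0.37]
0.0 [array([-0.74, -0.24,  2.08,  0.46,  0.92,  0.62]), array([-0.57,  0.13,  2.13,  0.66,  0.49,  0.47])] [0.85 0.   0.53]
0.79 [array([-0.74, -0.24,  2.08,  0.46,  0.92,  1.4 ]), array([-0.57,  0.13,  2.13,  0.66,  0.49,  1.25])] [ 0.6  -0.71  0.37]
1.57 [array([-0.74, -0.24,  2.08,  0.46,  0.92,  2.19]), array([-0.57,  0.13,  2.13,  0.66,  0.49,  2.04])] [ 0. -1.  0.]
2.36 [None, array([-0.57,  0.13,  2.13,  0.66,  0.49,  2.82])] [-0.6  -0.71 -0.37]
3.14 [array([-0.74, -0.24,  2.08,  0.46,  0.92, -2.52]), array([-0.57,  0.13,  2.13,  0.66,  0.49, -2.68])] [-0.85 -0.   -0.53]
```

```bash
cat >> fit.py <<'E'
def shot(fn):
    p,q=r.current_tool_pos(),r.current_ee_rot(); im=optics.get_image('wrist')
    im['T']=wristT(im,p,q); im['tool']=(p,q); pickle.dump(im,open(f'pics/{fn}.pkl','wb'))
    cv2.imwrite(f'pics/{fn}.png',im['pixels'][:,:,::-1]); return im
E
python3 - <<'E'
from fit import *
M=np.array([.4755,-.1652,.2]);z=ax(-.017)
ims=[]
for k,yaw in enumerate((0,-np.pi)):
    r.move_to(M+.125*z,toolR(z,yaw).as_quat()); r.sleep(.2); ims.append(shot(f'w{k}'))
    W=world(ims[-1],ims[-1]['T']).reshape(-1,3);d=W-M
    t=d@z;e=d-np.outer(t,z);rad=np.linalg.norm(e,axis=1)
    m=(abs(t)<.008)&(rad>.012)&(rad<.034)
    P=W[m];c=P.mean(0);u,s,vt=np.linalg.svd(P-c);n=vt[2]*np.sign(vt[2][2])
    print(m.sum(),c,n,np.degrees(np.arccos(n[2])),np.arctan2(-n[1],-n[0]),'t',np.median(t[m]))
    mb=(t<-.01)&(t>-.15)&(rad<.018); print('bore depth',np.percentile(t[mb],[1,5,20,50]) if mb.sum() else None, mb.sum())
cv2.imwrite('pics/w01.png',np.hstack([cv2.resize(i['pixels'][:,:,::-1],(400,300)) for i in ims]))
print(r.current_t(),r.current_tool_pos())
E
```

```text
1480 [ 0.47539537 -0.16247015  0.19973057] [-0.53371415  0.01547359  0.84552337] 32.27194568727802 -0.02898416972320539 t 0.0003717788535838593
bore depth [-0.08606487 -0.08555524 -0.08473279 -0.0836589 ] 414
1492 [ 0.47399079 -0.16261587  0.19889151] [-0.52404211  0.01194859  0.85160853] 31.612944265559342 -0.02279686259591979 t 0.00042900213018923694
bore depth [-0.08582103 -0.08544792 -0.08448901 -0.06731961] 771
4.9917 [ 0.40927068 -0.16406584  0.30600093]
```

View pics/w01.png

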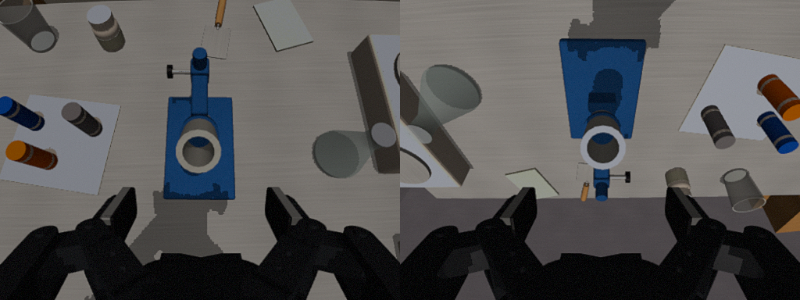

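Both views show the mouth ring, at about (200,150) in the left image and (602,148) in the right one. I'll refine it by fitting circles to the ring's edges. Averaging the two half-turn views cancels the mount bias.

```bash
cat > rim.py <<'E'
from fit import *
def rim(im,C,z):
    K=np.array([[im['fx'],0,im['cx']],[0,im['fy'],im['cy']],[0,0,1]]);T=im['T'];D=np.array(im['D'],float)
    def ray(uv): 
        p=cv2.undistortPoints(np.asarray(uv,float).reshape(-1,1,2),K,D).reshape(-1,2)
        d=np.c_[p,np.ones(len(p))]@T[:3,:3].T; t=((C-T[:3,3])@z)/(d@z); return T[:3,3]+d*t[:,None]
    g=cv2.cvtColor(im['pixels'],cv2.COLOR_RGB2GRAY).astype(np.float32)
    # radial edges sampled in the rim plane
    ex=np.cross([0,1.,0],z);ex/=np.linalg.norm(ex);ey=np.cross(z,ex)
    Ti=np.linalg.inv(T);c=C.copy();out=None
    for it in range(4):
        pts={'i':[],'o':[]}
        for a in np.linspace(0,2*np.pi,90,endpoint=False):
            dr=np.cos(a)*ex+np.sin(a)*ey
            for k,r0 in(('i',.01885),('o',.0265)):
                rr=r0+np.linspace(-.0035,.0035,57)
                P=c+rr[:,None]*dr
                uv=cv2.projectPoints(P@Ti[:3,:3].T+Ti[:3,3],np.zeros(3),np.zeros(3),K,D)[0].astype(np.float32)
                v=cv2.remap(g,uv[:,0,0].reshape(1,-1),uv[:,0,1].reshape(1,-1),cv2.INTER_LINEAR)[0]
                v=cv2.GaussianBlur(v.reshape(1,-1),(0,0),4)[0]
                dv=np.gradient(v)*(1 if k=='i' else -1);j=dv.argmax()
                if dv[j]>.8 and 3<j<53: pts[k].append([np.cos(a)*rr[j],np.sin(a)*rr[j]])
        res={}
        for k in pts:
            p=np.array(pts[k]);s=least_squares(lambda s:np.linalg.norm(p-s[:2],axis=1)-s[2],[0,0,.02],loss='soft_l1',f_scale=.0003).x;res[k]=(s,len(p))
        sh=(res['i'][0][:2]+res['o'][0][:2])/2; c=c+sh[0]*ex+sh[1]*ey
    return c,{k:(v[0].round(5),v[1]) for k,v in res.items()}
E
python3 - <<'E'
from rim import *
C=np.array([.4747,-.1625,.1993]);z=ax(-.022)
cs=[]
for k in(0,1):
    im=pickle.load(open(f'pics/w{k}.pkl','rb'));c,res=rim(im,C,z);print(c,res,im['tool'][0]);cs.append(c)
print('mean',np.mean(cs,0))
# azimuth: cylinder fit of outer surface in the two views, biased corrected
m=np.mean(cs,0)
for k in(0,1):
    im=pickle.load(open(f'pics/w{k}.pkl','rb'));W=world(im,im['T']).reshape(-1,3)+(m-cs[k]);d=W-m;t=d@z;rad=np.linalg.norm(d-np.outer(t,z),axis=1)
    q=(t<-.01)&(t>-.12)&(abs(rad-.0265)<.006);print(q.sum(),cyl(W[q],-.02,m[:2]))
for x,y,n in((.511,.150,'o'),(.597,.193,'b')):
  for tz in(.07,.2):
    for yaw in(0,np.pi/2,-np.pi/2,np.pi):
      q=(R.from_euler('z',yaw)*R.from_euler('x',np.pi)).as_quat();j=r.inverse_kinematics([x,y,tz],q);print(n,tz,round(yaw,2),None if j is None else j.round(2))
E
```

```text
[ 0.47446905 -0.16256692  0.19915664] {'i': (array([-4.000e-05, -1.000e-05,  1.854e-02]), 90), 'o': (array([4.000e-05, 1.000e-05, 2.642e-02]), 90)} [ 0.40926446 -0.16457003  0.30592469]
[ 0.47479772 -0.16248556  0.19936085] {'i': (array([ 5.00e-05, -0.00e+00,  1.85e-02]), 90), 'o': (array([-5.000e-05,  1.000e-05,  2.638e-02]), 90)} [ 0.40927217 -0.16407955  0.30601646]
mean [ 0.47463339 -0.16252624  0.19925875]
819 (array([ 0.47511809, -0.16206652, -0.03240914]), np.float64(0.0006149583238448629))
777 (array([ 0.47325464, -0.16211098, -0.04677462]), np.float64(0.0006833698378858437))
o 0.07 0 [ 0.2   0.58  1.83 -0.    0.73  1.77]
o 0.07 1.57 [ 0.2   0.58  1.83 -0.    0.73  0.2 ]
o 0.07 -1.57 None
o 0.07 3.14 [ 0.2   0.58  1.83  0.    0.73 -1.37]
o 0.2 0 [ 0.2   0.38  1.75 -0.    1.01  1.77]
o 0.2 1.57 [ 0.2   0.38  1.75 -0.    1.01  0.2 ]
o 0.2 -1.57 None
o 0.2 3.14 [ 0.2   0.38  1.75  0.    1.01 -1.37]
b 0.07 0 [ 0.24  0.71  1.56 -0.    0.87  1.81]
b 0.07 1.57 [ 0.24  0.71  1.56 -0.    0.87  0.24]
b 0.07 -1.57 None
b 0.07 3.14 [ 0.24  0.71  1.56  0.    0.87 -1.33]
b 0.2 0 [ 0.24  0.54  1.49 -0.    1.11  1.81]
b 0.2 1.57 [ 0.24  0.54  1.49 -0.    1.11  0.24]
b 0.2 -1.57 None
b 0.2 3.14 [ 0.24  0.54  1.49  0.    1.11 -1.33]
```

```bash
cat > pick.py <<'E'
from fit import *
def q(yaw): return (R.from_euler('z',yaw)*R.from_euler('x',np.pi)).as_quat()
YA,YB=np.pi/2+.4,.4   # j6 about .6 at YB? chosen inside range
def pick(x,y):
    r.move_to([x,y,.17],q(YA)); r.move_linear([x,y,.055],vel=.15)
    r.set_gripper(.3,20); print('A',r.current_opening(),r.current_finger_force(),r.current_contact_force().round(1))
    r.set_gripper(.75)
    r.move_linear([x,y,.12],vel=.2); r.move_to([x,y,.12],q(YB)); r.move_linear([x,y,.055],vel=.15)
    r.set_gripper(.3,20); print('B',r.current_opening(),r.current_finger_force())
    r.set_gripper(.75); r.move_linear([x,y,.081],vel=.1)
    r.set_gripper(0.2,40); print('C',r.current_opening(),r.current_finger_force(),r.current_contact_force().round(1))
    r.move_linear([x,y,.25],vel=.2); print('up',r.current_opening(),r.current_contact_force().round(1),r.current_t())
E
python3 - <<'E'
from pick import *
im=pickle.load(open('pics/t0.pkl','rb'));W=world(im);hsv=cv2.cvtColor(im['pixels'],cv2.COLOR_RGB2HSV)
m=(abs(W[...,2]-.016)<.008)&(abs(W[...,1]+.16)<.12)&(abs(W[...,0]-.52)<.16)&(hsv[...,1]>120)
print('plate',m.sum(),cv2.minAreaRect((W[m][:,:2]*1000).astype(np.float32)))
r.move_to([.46,0,.26],q(YA))
r.set_gripper(1.0)
pick(.511,.150); shot('w2')
cv2.imwrite('pics/w2s.png',cv2.resize(cv2.imread('pics/w2.png'),(400,300)))
E
```

```text
plate 1460 ((536.3801879882812, -166.73098754882812), (132.1317901611328, 212.83180236816406), 88.67866516113281)
A 0.4164603554656769 18.46869170665741 [-2.4 -0.6  5.5]
B 0.41770586018313094 20.271745026111603
C 0.4143069272110589 39.92914617061615 [-0.1 -0.8 -1.2]
up 0.4079665944270019 [ 0.2 -0.3 -2. ] 14.5333
```

View pics/w2s.png

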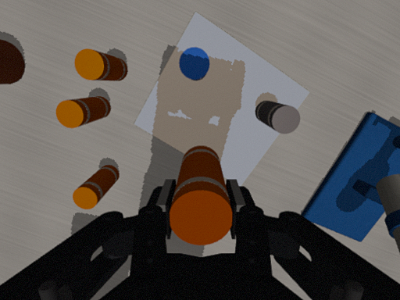

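The orange cartridge is held upright between the pads at (200,210), and the other cartridges stand undisturbed. The plate edge gives a stand yaw of -0.023 rad, which agrees with the tube axis, so I can insert it.

```bash
cat > ins.py <<'E'
from fit import *
C=np.array([.47463,-.16253,.19926]);z=ax(-.023);Q=toolR(z,0).as_quat();TIP=.077
def insert(depth,off=np.zeros(3),start=-.012,fmax=25,step=.004,lim=15,pre=True):
    "bottom of cartridge to `depth` below the mouth; returns reached depth, offset"
    P=lambda s,o: C+o+z*(TIP-s)
    if pre:
        r.move_to(P(-.09,off),Q); r.move_linear(P(start,off),vel=.15)
    r.sleep(.15); f0=np.mean([r.current_contact_force() for _ in range(3)],0); s=start; log=[]
    while s<depth-1e-6:
        s=min(s+step,depth); r.move_linear(P(s,off),vel=.05)
        f=r.current_contact_force()-f0; fa=f@z; fl=f-fa*z
        log.append((round(s*1000,1),round(fa,1),np.round(fl,1).tolist()))
        if fa>(lim if s<.012 else fmax): break
        if np.linalg.norm(fl)>2: off=off+fl*4e-5*(1 if np.linalg.norm(fl)<10 else 10/np.linalg.norm(fl))
    for l in log: print(*l)
    print('off mm',(off*1000).round(2),'t',r.current_t(),'tcp err mm',((r.current_tool_pos()-P(s,off))*1000).round(2),'open',r.current_opening())
    return s,off,f0
E
python3 - <<'E'
from ins import *
print(insert(.050)[0])
E
```

```text
-8.0 0.1 [0.3, 0.9, 0.2]
-4.0 0.3 [0.6, 0.4, 0.4]
0.0 -0.3 [-0.5, -0.4, -0.3]
4.0 0.5 [-0.9, -0.3, -0.6]
8.0 -0.1 [0.4, -1.1, 0.2]
12.0 0.6 [-1.0, -0.8, -0.6]
16.0 0.3 [-1.1, -0.3, -0.7]
20.0 -0.2 [-0.6, -0.2, -0.4]
24.0 0.1 [-1.6, -0.9, -1.0]
28.0 -0.8 [-1.9, -0.7, -1.2]
32.0 -1.0 [-2.1, -0.6, -1.3]
36.0 -1.5 [-1.4, -0.3, -0.9]
40.0 -0.5 [-0.9, -0.0, -0.6]
44.0 -1.4 [-1.5, 0.7, -0.9]
48.0 -0.3 [-1.2, -0.2, -0.7]
50.0 -1.1 [-0.6, 0.4, -0.4]
off mm [-0.23 -0.09 -0.14] t 20.7083 tcp err mm [ 0.05 -0.01 -0.02] open 0.4108362586812832
0.05
```

It slid in with almost no force. Now I'll release it, let it slide, and check from above.

```bash
python3 - <<'E'
from ins import *
r.set_gripper(.8); r.sleep(.3)
r.move_linear(C+z*.125,vel=.2); r.sleep(.1); im=shot('w3')
W=world(im,im['T']).reshape(-1,3);d=W-C;t=d@z;rad=np.linalg.norm(d-np.outer(t,z),axis=1)
print('orange top depth',np.percentile(t[rad<.012],[10,50,90]),r.current_t())
cv2.imwrite('pics/w3s.png',cv2.resize(im['pixels'][120:270,170:370,::-1],(400,300)))
E
```

```text
orange top depth [-0.01726271  0.18109255  0.19197738] 22.225
```

View pics/w3s.png

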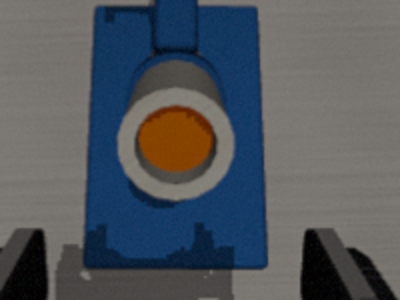

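The orange cartridge is right inside: its top, at (177,138), is about 17 mm below the mouth, which fits a piston face at 107 mm. Now the blue one.

```bash
python3 - <<'E'
from ins import *
from pick import pick,q,YA
r.move_linear(C+z*.2,vel=.25)
r.move_to([.55,.15,.25],q(YA)); r.set_gripper(1.0)
pick(.598,.193)
r.set_gripper(.2,80)
s,off,f0=insert(.0465,off=np.array([-.2,-.05,-.12])*1e-3,fmax=30)
print(s,r.current_contact_force()-f0)
E
```

```text
A 0.4178618930247848 17.633420526981354 [-2.1 -1.   5.7]
B 0.4133300135588111 19.68046098947525
C 0.41029989591273236 39.96588706970215 [-0.  -0.8 -0.5]
up 0.4136330832776023 [ 0.3 -0.4 -2.9] 31.6917
-8.0 0.9 [-0.7, 1.0, -0.4]
-4.0 0.3 [0.2, 0.9, 0.1]
0.0 0.5 [-0.3, 1.1, -0.2]
4.0 1.0 [-0.2, -0.3, -0.1]
8.0 0.5 [-0.5, -0.4, -0.3]
12.0 1.0 [-0.0, 0.4, -0.0]
16.0 -0.8 [-0.8, 0.5, -0.5]
20.0 0.4 [-0.2, -0.2, -0.1]
24.0 0.2 [0.6, 0.1, 0.4]
28.0 0.2 [-0.1, 0.4, -0.1]
32.0 0.9 [0.1, -0.4, 0.1]
36.0 0.4 [0.6, -0.2, 0.4]
40.0 0.3 [0.3, 0.3, 0.2]
44.0 11.9 [-0.5, 1.7, -0.3]
46.5 41.7 [-4.6, 2.7, -2.9]
off mm [-0.2  -0.05 -0.12] t 38.0333 tcp err mm [ 0.22 -0.28  1.64] open 0.40336614403604926
0.0465 [-26.66716012   3.16568532  32.41118315]
```

```bash
python3 - <<'E'
from ins import *
print('dep',(r.current_tool_pos()-C)@z, r.current_contact_force())
r.set_gripper(.6); r.sleep(.2); r.set_gripper(.8)
r.move_linear(C+z*.16,vel=.2); r.sleep(.1); im=shot('w4'); s=snap('scene','s4')
W=world(im,im['T']).reshape(-1,3);d=W-C;t=d@z;rad=np.linalg.norm(d-np.outer(t,z),axis=1)
tt=t[(rad<.015)];print('blue top height',np.percentile(tt[(tt>.02)&(tt<.1)],[5,25,50,75,95]))
q=t[(rad>.0205)&(rad<.0255)&(abs(t)<.01)];print('rim height',np.median(q),r.current_t())
cv2.imwrite('pics/w4s.png',np.hstack([cv2.resize(im['pixels'][80:280,120:380,::-1],(390,300)),cv2.resize(s['pixels'][130:230,150:280,::-1],(390,300),interpolation=2)]))
E
```

```text
dep 0.0317741486995605 [-26.36364545   3.12193488  30.21936135]
blue top height [0.04520352 0.04593366 0.0464206  0.04693089 0.04767837]
rim height 0.0006333477899718343 39.85
```

View pics/w4s.png

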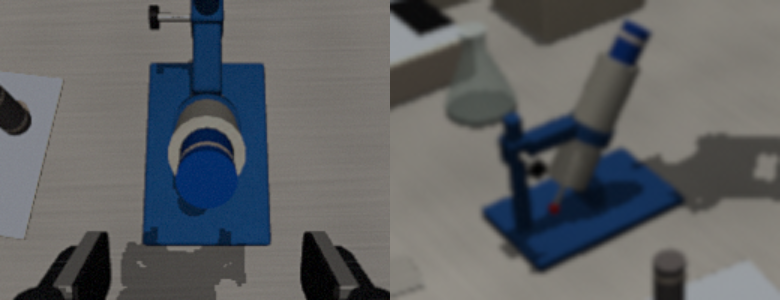

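The blue cartridge stands straight, with its top about 45.8 mm above the rim (45 nominal), and the red ball is out at the lower end, at about (553,208). To confirm the stop, I'll press once more on its top with shut fingers.

```bash
python3 - <<'E'
from ins import *
r.set_gripper(0.0,40); r.move_linear(C+z*.078,vel=.15); r.sleep(.15); f0=r.current_contact_force()
h=.076
while h>.0585:
    r.move_linear(C+z*h,vel=.05); f=(r.current_contact_force()-f0)@z
    print(round(h*1000,1),round(f,1),round((r.current_tool_pos()-C)@z*1000,2))
    if f>28: break
    h-=.001
r.move_linear(C+z*.17,vel=.2); r.sleep(.1); im=shot('w5')
W=world(im,im['T']).reshape(-1,3);d=W-C;t=d@z;rad=np.linalg.norm(d-np.outer(t,z),axis=1)
tt=t[(rad<.015)];print('top',np.median(tt[(tt>.02)&(tt<.1)]),'rim',np.median(t[(rad>.0205)&(rad<.0255)&(abs(t)<.01)]),r.current_t())
E
```

```text
76.0 0.3 76.17
75.0 0.4 74.96
74.0 0.5 73.93
73.0 0.2 72.92
72.0 0.2 71.94
71.0 0.5 70.96
70.0 0.2 69.94
69.0 6.9 69.36
68.0 14.6 68.91
67.0 25.4 68.54
66.0 37.6 68.22
top 0.04639134720925791 rim 0.0006355923158645612 44.9167
```

Under 37 N the top didn't move at all (46.4 mm before and after), so the piston is against its stop. The arm is clear, so I'm handing in.

```bash
python3 -c "
from cell import r
print(r.hand_in())"
```

```text
the job is handed in; nothing more can be done
None
```

The job is handed in at about 45 s: orange is right inside the tube, and blue is pressed in behind it to the piston's stop with about half of it out. Blue is released, the arm is clear, and the grey cartridge, bottle and flask were never touched.

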